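Knock a jammed tube adapter out of a centrifuge bucket

TASK

A tube adapter is jammed in the centrifuge bucket that is mounted upside down on the knock-out stand. Take the slim push rod from the rack, put it down through the access hole in the bucket's upturned bottom and push the adapter right out so that it drops into the tray below. Leave the slim rod standing in the hole with its collar fully down on the hole's rim, let go of it, and leave the thick rod (too wide for the hole) in the rack.

Things in the scene. Friction and masses are not known exactly. Their poses are not given: they have to be found in the camera images.
- slim_rod (a point): Slim push rod (90 g) hanging upright by its collar in either hole of the aluminium rack (top 70 mm high, holes 76 mm apart). Black handle 22 mm diameter, 48 tall; steel collar 44 diameter, 6 thick; shank 11 diameter, 64 long, tapered tip. Point: handle centre, 24 mm above the collar's top, 30 above its underside, 94 above the tip. z up the rod.
- thick_rod (a point): Thick push rod hanging in the rack's other hole, to be left there: black handle 36 mm diameter, 48 tall, collar 44 diameter, shank 24 diameter, too wide for the access hole. Point: centre of its handle, 94 mm above its tip. z up the rod.
- access_hole (a point): Vertical hole, 20 mm diameter, flared steel rim 29 mm wide at the mouth, in the top of the grey round upturned bucket (68 mm diameter) on the fixed aluminium stand over a 126 mm square tray. Point: centre of the mouth, 112 mm above the bench, 14 above the jammed adapter. z up. Rod fully down: its collar on this rim, handle centre 30 mm above this point, tip 26 mm below the bucket.
- adapter (a point): White solid plug, 40 mm diameter, 24 tall, 50 g, jammed in the bucket, its lower face level with the bucket's lower rim 74 mm above the bench. Two sprung clips hold it: a steady push of 5 to 18 N moves it; pushed down 20 to 35 mm it drops into the tray (floor 5 mm above the bench, walls 14 high). Point: its centre. z along its axis, up at the start.

How it is judged (in metres and radians):
At the end, for the whole second after the job is handed in: The adapter rests in the tray (centre lower than 35 mm above the bench, within 80 mm of the hole's axis); the slim rod stands released and at rest in the hole, collar within 6 mm of fully down on the rim, handle centre within 15 mm of the hole's axis, within 10 degrees of upright (height (world z) of adapter below 0.035 m and horizontal distance between adapter and access_hole below 0.08 m and linear speed of each of adapter_body, slim_rod_body below 0.02 m/s and z of slim_rod in the frame of access_hole between 0.024 and 0.036 m and horizontal distance between slim_rod and access_hole below 0.015 m and angle between slim_rod's own z axis and vertical below 0.17 rad); the robot touches nothing.
It fails at once if the thick rod is taken out of the rack (moved more than 30 mm) (distance of thick_rod from where it was at the start of the episode above 0.03 m).
It also fails if it takes over 48 s, if anything falls off the work surface, if the arm or the gripper's body presses on something with over 40 N, if the wrist force passes 120 N, or if a joint passes its speed limit or range.

ROBOT

A 7-joint arm with a two-finger parallel gripper is mounted at the origin on a cart in front of the work surface, level with it; the furniture and walls round the work are solid. World frame = base frame: x ahead of the robot, y to its left, z up, the work surface at z = 0. Lengths are in m, angles in degrees, forces in N, time in s.
With the tool pointing down it reaches from about 0.425 to 0.875 m from the base axis. Payload 4.7 kg.
Tool frame: the origin (TCP) lies midway between the tips of the shut fingers; the grasp point (between the pads) lies 19 mm behind it; z points along the fingers, y is the direction in which the jaws open and shut (so a half turn about z gives the same grasp; the last joint's range is limited). The gripper opens to 87 mm and grips with 3 to 60 N. Pads are 19 mm wide; open, the fingers measure 117 mm over their backs; the gripper's body (75 mm by 190 mm) begins 51 mm behind the grasp point.
Start: joints at [69.62, 18.392, -4.016, 83.108, 1.295, 78.541, -3.26], TCP at [0.235, -0.606, 0.223] pointing down, gripper open.
Joint ranges: [-163.93, 163.93], [-17.29, 119.83], [-79.2, 71.16], [3.27, 140.29], [-89.18, 269.18], [5.43, 117.66], [-154.24, 154.24]. Speed limits (degrees/s): [147.25, 147.25, 180, 180, 180, 180, 180].

INTERFACE

Orientations are given as [roll, pitch, yaw] about the fixed x, y, z axes, in that order (R = Rz(yaw) Ry(pitch) Rx(roll)).
In Python, from cell import env gives the robot as it stands. The module is installed in compiled form; this text tells all that it offers.
- The arm moves only by the tool servo_tool, never from a script. Its argument "plan" is a list of rows, each a list of 3 entries, a list of its own where there are three numbers: the opening, from 0 (shut) to 1 (fully open), then the shift along the tool's x, y, z in cm, then the turn, a rotation vector about the tool's x, y, z in degrees. A call has 1 to 20 rows; each row shifts and turns the pose as measured when the row begins, along the tool's axes as they then stand; what a row does not reach is not made up. A row lasts 1/12 s, in which the tool goes at most 41.7 mm and 7.16 degrees, less where a joint would pass 70% of its speed; a pose out of reach is approached as far as the arm can. A call is refused whole if a number of a shift passes 4.17 or a number of a turn 7.16, either way. A call with a gripper value outside its range is refused whole. The fingers move at their own pace and stop on an object; "force" is the grip in N (left out, the last holds). Time passes only in rows, so rows that do not move let the fingers close. It gives the time, the measured TCP pose, the force and the opening at its end, in the units of the state.
- env.get_obs(): the state, without advancing time (a new reading comes with each control period).
- env.read_camera(name): name is "side" or "top" or "wrist"; returns a dict with "image" (400x640x3 uint8, blue, green, red), "fx", "fy", "cx", "cy" (pixels), "rvec" (rotation vector, rad) and "tvec" (3), from world to camera coordinates, as OpenCV has them; the wrist camera has in their place "T_tool_cam" (4x4, takes a point from camera to tool coordinates, whose origin is the TCP and whose axes are the flange's). Camera axes: x right, y down, z forward; pixel columns grow to the right and rows downward; lengths in m; the calibration is good to about 2 mm. A picture is of the moment at which its call begins: read the wrist's pose just before it. There is no depth.
- env.sign_off(): hands the job in, once; it reports no verdict.
The state is a dict: "time_s": time; "qpos": joint angles; "joint_velocities": joint speeds; "effort": joint torques, N m; "tool_pos": TCP position; "tool_rot": TCP orientation; "force": force on the tool from outside, world axes, zero at the start; "wrist_torque": the same for the moment, N m; "grip_width": finger opening in m.
Only numpy, scipy, OpenCV 4.12 (cv2) and the standard library are available. Lean on these libraries where they do the work, as an engineer would, in place of code of your own. Each camera call takes 0.05 s, during which the arm holds its last target. There are 200 camera calls.

## Working session

There is one attempt and no reset: what is moved stays moved. The work goes in short steps, Python scripts to look and compute and a tool call to move; the robot and the scene stay as the last step left them, time stands still between calls to the robot, and variables do not carry over. Pictures are saved under pics/ and viewed, about 8 in all and at most 12, crops included, and the job is handed in when it is done.

Besides the shell and the picture viewer there is one more tool, called after "Request:" as name([rows], argument=value, ...), one row to a line, values as JSON. servo_tool: Moves the arm, as the interface text tells. Its arguments: {"type":"object","properties":{"plan":{"type":"array"},"force":{"type":"number"}},"required":["plan"]}

```bash
mkdir -p pics; python3 - <<'E'
from cell import env
import cv2,numpy as np
o=env.get_obs();print({k:np.round(v,3) for k,v in o.items()})
for n in("top","side"):
    c=env.read_camera(n);cv2.imwrite(f"pics/{n}0.png",c["image"])
    print(n,c["fx"],c["fy"],c["cx"],c["cy"],c["rvec"],c["tvec"], -cv2.Rodrigues(np.array(c["rvec"]))[0].T@np.array(c["tvec"]).ravel())
E
```

```text
{'time_s': np.float64(0.0), 'qpos': array([69.619, 18.441, -4.016, 83.176,  1.293, 78.541, -3.261]), 'joint_velocities': array([ 0.036,  0.019,  0.004,  0.001,  0.065, -0.007, -0.033]), 'effort': array([-0.0000e+00, -4.9128e+01, -4.0300e-01, -3.1252e+01, -6.4000e-02,
        4.4000e-02,  0.0000e+00]), 'tool_pos': array([ 0.235, -0.606,  0.221]), 'tool_rot': array([-1.79887e+02,  4.00000e-03,  2.11890e+01]), 'force': array([-0.139, -0.503, -0.429]), 'wrist_torque': array([-0.023, -0.009,  0.002]), 'grip_width': np.float64(0.087)}
top 507.47557730659304 507.47557730659304 313.4803539229447 206.64768273180613 [ 2.10352763 -2.14046142  0.17633624] [0.15942373 0.49723716 0.8885013 ] [0.33385575 0.14021589 0.96487052]
side 467.3846119074856 467.3846119074856 320.41057369246676 202.11608064699024 [ 0.12148363 -2.68736584  1.55832098] [0.52652593 0.06333978 1.02708137] [0.45860215 0.90136777 0.55978373]
```

View pics/top0.png

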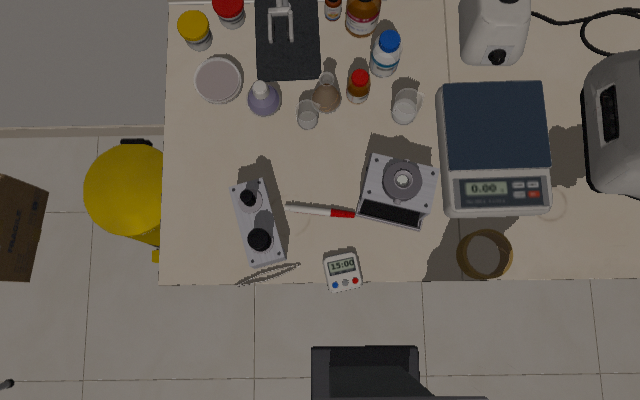

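View pics/side0.png

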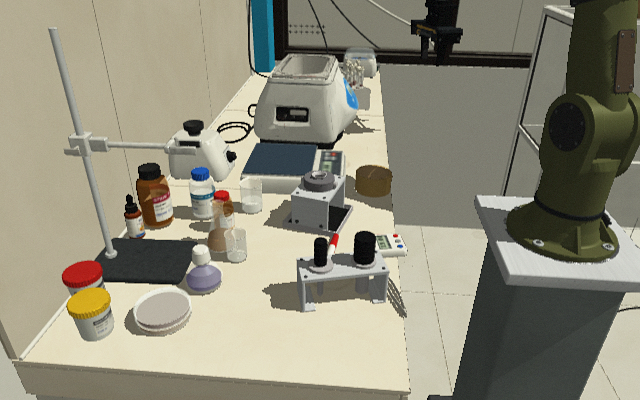

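Top view: the slim rod's handle is near (248,197), the thick one near (260,240), and the hole near (402,180). In the side view the slim rod is at (320,252), the thick one at (365,248), and the bucket at (319,180). Next I'll zoom in for precise pixel positions.

```bash
python3 - <<'E'
import cv2,numpy as np
t=cv2.imread("pics/top0.png");s=cv2.imread("pics/side0.png")
r=lambda a,x,y,w,h,k:cv2.resize(a[y:y+h,x:x+w],None,fx=k,fy=k,interpolation=cv2.INTER_CUBIC)
a=np.hstack([r(t,225,170,66,100,6)[:, :396],r(t,355,140,66,100,6)])
b=np.hstack([r(s,285,220,66,100,6),r(s,285,160,66,100,6)])
cv2.imwrite("pics/ct.png",a);cv2.imwrite("pics/cs.png",b)
E
```

```text
(no output)
```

View pics/ct.png

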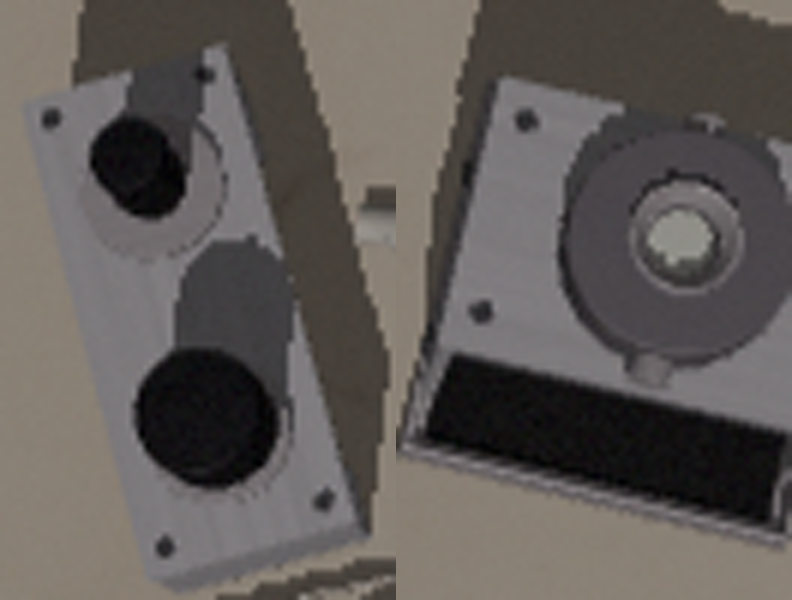

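View pics/cs.png

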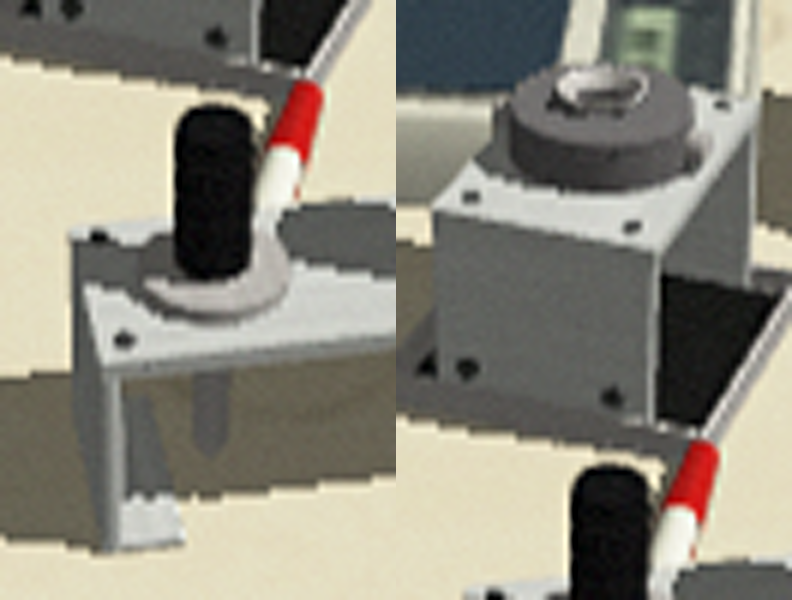

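```bash
cat > h.py <<'E'
from cell import env
import cv2,numpy as np
def ray(c,u,v):
    R=cv2.Rodrigues(np.array(c["rvec"],float))[0];o=-R.T@np.ravel(c["tvec"])
    return o,R.T@np.array([(u-c["cx"])/c["fx"],(v-c["cy"])/c["fy"],1])
def atz(c,u,v,z):
    o,d=ray(c,u,v);return o+d*(z-o[2])/d[2]
def tri(*rs):
    A=0;b=0
    for o,d in rs:
        d=d/np.linalg.norm(d);P=np.eye(3)-np.outer(d,d);A=A+P;b=b+P@o
    return np.linalg.solve(A,b)
E
python3 - <<'E'
from h import *
np.set_printoptions(precision=4,suppress=True)
t=env.read_camera("top");s=env.read_camera("side")
k=.4
print("slim top",atz(t,246.6-k,195.5-k,.124),"collar",atz(t,250.3-k,201.2-k,.076),"side",atz(s,320.5-k,252-k,.100))
print("thick",atz(t,259.2-k,239.5-k,.124))
print("hole",atz(t,403.3-k,179.5-k,.112),atz(s,319.3-k,174.7-k,.112),tri(ray(t,403.3-k,179.5-k),ray(s,319.3-k,174.7-k)))
E
```

```text
slim top [0.5078 0.2635 0.124 ] collar [0.5072 0.2638 0.076 ] side [0.5075 0.267  0.1   ]
thick [0.4325 0.2419 0.124 ]
hole [ 0.5332 -0.0046  0.112 ] [0.5327 0.0025 0.112 ] [ 0.5337 -0.0052  0.1082]
```

Request:
servo_tool([
  [1,[1,-1,-1],[0,0,5.2]],
  [1,[2.2,-2.5,-0.5],[0,0,0]],
  [1,[2.2,-2.5,-0.5],[0,0,0]],
  [1,[2.2,-2.5,-0.5],[0,0,0]],
  [1,[2.2,-2.5,-0.5],[0,0,0]],
  [1,[2.2,-2.5,0],[0,0,0]],
  [1,[2.2,-2.5,0],[0,0,0]],
  [1,[2.2,-2.5,0],[0,0,0]],
  [1,[2.2,-2.5,0],[0,0,0]],
])

```text
time_s: 0.95
tool_pos: [0.3534, -0.3495, 0.2487]
tool_rot: [-179.8, 0.3, 14.7]
force: [0.1, -0.5, 0.3]
grip_width: 0.0873
```

Request:
servo_tool([
  [1,[2.0,-2.7,0],[0,0,-0.2]],
  [1,[2.0,-2.7,0],[0,0,-0.2]],
  [1,[2.0,-2.7,0],[0,0,-0.2]],
  [1,[2.0,-2.7,0],[0,0,-0.2]],
  [1,[2.0,-2.7,0],[0,0,-0.2]],
  [1,[2.0,-2.7,0],[0,0,-0.2]],
  [1,[2.0,-2.7,0],[0,0,-0.2]],
  [1,[2.0,-2.7,0],[0,0,0]],
])

```text
time_s: 1.62
tool_pos: [0.4524, -0.085, 0.2483]
tool_rot: [180.0, 0.3, 16.2]
force: [0.8, -0.7, -0.3]
grip_width: 0.0872
```

```bash
cat >> h.py <<'E'
from scipy.spatial.transform import Rotation as Ro
def wcam():
    o=env.get_obs();c=env.read_camera("wrist")
    T=np.eye(4);T[:3,:3]=Ro.from_euler("xyz",o["tool_rot"],degrees=True).as_matrix();T[:3,3]=o["tool_pos"]
    W=np.linalg.inv(T@np.array(c["T_tool_cam"]));c["rvec"]=cv2.Rodrigues(W[:3,:3])[0].ravel();c["tvec"]=W[:3,3]
    return c,o
def proj(c,p):
    return cv2.projectPoints(np.array([p],float),np.array(c["rvec"],float),np.array(c["tvec"],float),np.array([[c["fx"],0,c["cx"]],[0,c["fy"],c["cy"]],[0,0,1.]]),None)[0].ravel()
E
python3 - <<'E'
from h import *
c,o=wcam();cv2.imwrite("pics/w1.png",c["image"]);print(np.round(c["T_tool_cam"],3),c["fx"],proj(c,[.533,-.004,.112]))
E
```

```text
[[ 0.    -0.955 -0.296  0.083]
 [ 1.     0.    -0.     0.001]
 [ 0.    -0.296  0.955 -0.163]
 [ 0.     0.     0.     1.   ]] 356.5205063117698 [245.17489174  68.35157428]
```

View pics/w1.png

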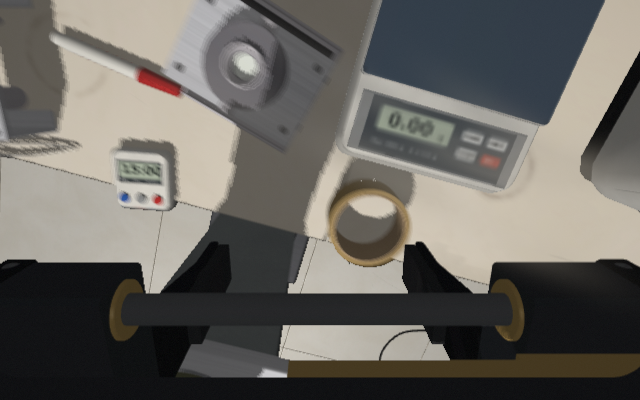

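The hole's rim is at about (244,65) in the wrist image against a predicted (245,68), so the estimate is within about 3 mm. Next I move over the slim rod.

Request:
servo_tool([
  [1,[1.6,-3.4,0],[0,0,0]],
  [1,[1.6,-3.4,0],[0,0,0]],
  [1,[1.6,-3.4,0],[0,0,0]],
  [1,[1.6,-3.4,0],[0,0,0]],
  [1,[1.6,-3.4,0],[0,0,0]],
  [1,[1.6,-3.4,0],[0,0,0]],
  [1,[1.6,-3.4,0],[0,0,0]],
  [1,[1.6,-3.4,0],[0,0,0]],
  [1,[1.6,-3.4,0],[0,0,0]],
  [1,[0,0,0],[0,0,0]],
  [1,[0,0,0],[0,0,0]],
])

```text
time_s: 2.58
tool_pos: [0.5034, 0.2679, 0.2478]
tool_rot: [-179.8, 0.1, 16.8]
force: [0.2, 0.2, -0.4]
grip_width: 0.087
```

```bash
python3 - <<'E'
from h import *
c,o=wcam();cv2.imwrite("pics/w2.png",c["image"]);print(np.round(o["tool_pos"],4),np.round(o["tool_rot"],2),proj(c,[.507,.264,.124]),proj(c,[.507,.264,.076]))
E
```

```text
[0.5034 0.2679 0.2478] [-1.7978e+02  6.0000e-02  1.6820e+01] [321.94812479 192.82908516] [321.41294531 179.25312344]
```

View pics/w2.png

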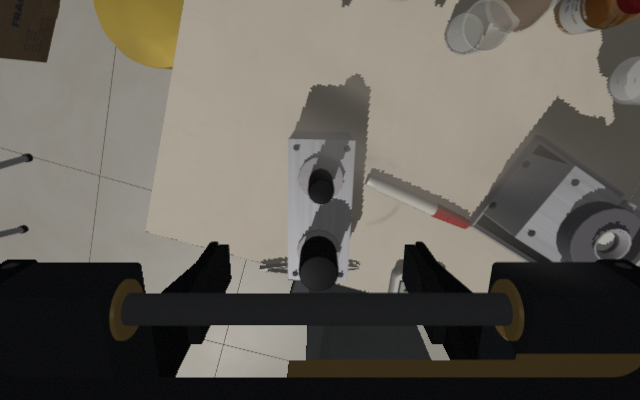

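The handle top is at (321,190) against a predicted (322,193), and the rack lines up vertically. I'll descend and grip.

Request:
servo_tool([
  [1,[0.3,0.5,2],[0,0,0.4]],
  [1,[0,0,3],[0,0,0]],
  [1,[0,0,3],[0,0,0]],
  [1,[0,0,3],[0,0,0]],
  [1,[0,0,2.5],[0,0,0]],
  [1,[0,0,1.5],[0,0,0]],
  [1,[0,0,0.8],[0,0,0]],
  [1,[0,0,0],[0,0,0]],
], force=40)

```text
time_s: 3.3
tool_pos: [0.5123, 0.2499, 0.0854]
tool_rot: [179.7, -0.2, 15.4]
force: [0.3, -0.2, 0.5]
grip_width: 0.0873
```

Request:
servo_tool([
  [1,[0,-0.7,0],[0,0,0]],
  [1,[0,-0.7,0.1],[0,0,0]],
  [1,[0,0,0],[0,0,0]],
])

```text
time_s: 3.55
tool_pos: [0.5104, 0.2621, 0.0866]
tool_rot: [179.6, -0.4, 15.1]
force: [0.6, 0.6, -0.0]
grip_width: 0.087
```

Request:
servo_tool([
  [1,[-0.2,-0.25,0.3],[0.4,-0.4,-0.7]],
  [1,[0,0,0],[0,0,0]],
  [0,[0,0,0],[0,0,0]],
  [0,[0,0,0],[0,0,0]],
  [0,[0,0,0],[0,0,0]],
  [0,[0,0,0],[0,0,0]],
  [0,[0,0,0],[0,0,0]],
  [0,[0,0,0],[0,0,0]],
], force=40)

```text
time_s: 4.22
tool_pos: [0.5096, 0.2668, 0.0873]
tool_rot: [-179.9, -0.4, 16.0]
force: [-0.4, -0.4, -0.1]
grip_width: 0.0547
```

Request:
servo_tool([
  [0,[0,0,0],[0,0,0]],
  [0,[0,0,0],[0,0,0]],
  [0,[0,0,0],[0,0,0]],
  [0,[0,0,0],[0,0,0]],
  [0,[0,0,0],[0,0,0]],
  [0,[0,0,0],[0,0,0]],
  [0,[0,0,0],[0,0,0]],
])

```text
time_s: 4.8
tool_pos: [0.5096, 0.2664, 0.0871]
tool_rot: [-179.9, -0.3, 16.0]
force: [-0.3, 0.7, -0.2]
grip_width: 0.0209
```

Request:
servo_tool([
  [0,[0,0,-1],[0,0,0]],
  [0,[0,0,-2],[0,0,0]],
  [0,[0,0,-2.5],[0,0,0]],
  [0,[0,0,-2.5],[0,0,0]],
  [0,[0,0,-2.5],[0,0,0]],
  [0,[0,0,-2.5],[0,0,0]],
  [0,[0,0,-2],[0,0,0]],
  [0,[0,0,0],[0,0,0]],
  [0,[0,0,0],[0,0,0]],
])

```text
time_s: 5.55
tool_pos: [0.5063, 0.266, 0.2463]
tool_rot: [-179.9, -0.1, 16.2]
force: [0.6, 0.4, -1.2]
grip_width: 0.021
```

Request:
servo_tool([
  [0,[-0.3,1.5,0],[0,0,0]],
  [0,[-0.5,3,0],[0,0,0]],
  [0,[-0.5,3,0],[0,0,0]],
  [0,[-0.5,3,0],[0,0,0]],
  [0,[-0.5,3,0],[0,0,0]],
  [0,[-0.5,3,0],[0,0,0]],
  [0,[-0.5,3,0],[0,0,0]],
  [0,[-0.5,3,0],[0,0,0]],
  [0,[-0.5,2,0],[0,0,0]],
  [0,[-0.3,1,0],[0,0,0]],
  [0,[0,0,0],[0,0,0]],
  [0,[0,0,0],[0,0,0]],
  [0,[0,0,0],[0,0,0]],
])

```text
time_s: 6.63
tool_pos: [0.5252, 0.0004, 0.231]
tool_rot: [-179.4, 1.0, 16.7]
force: [0.2, 0.5, -0.6]
grip_width: 0.0209
```

Request:
servo_tool([
  [0,[0.8,0.5,0],[-0.6,1,0.7]],
  [0,[0,0,0],[0,0,0]],
  [0,[0,0,0],[0,0,0]],
])

```text
time_s: 6.88
tool_pos: [0.535, 0.0032, 0.2306]
tool_rot: [-179.9, -0.2, 16.3]
force: [1.0, 0.5, -1.1]
grip_width: 0.0208
```

```bash
python3 - <<'E'
from h import *
o=env.get_obs();print(np.round(o["tool_pos"],4),np.round(o["tool_rot"],2))
c=env.read_camera("side");w=env.read_camera("wrist")["image"]
a=cv2.resize(c["image"][95:220,255:380],None,fx=4,fy=4,interpolation=cv2.INTER_CUBIC)
b=w[0:400,150:400]
b=cv2.copyMakeBorder(b,0,100,0,0,cv2.BORDER_CONSTANT)
cv2.imwrite("pics/m1.png",np.hstack([a,b]))
E
```

```text
[0.535  0.0032 0.2306] [-1.7995e+02 -1.6000e-01  1.6340e+01]
```

View pics/m1.png

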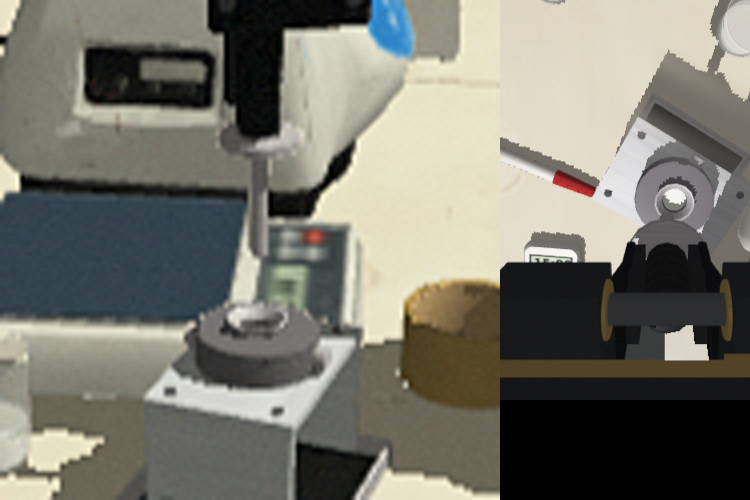

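In the side view the rod is upright with its tip at about (319.5,158.5) and the hole's mouth at about (319,174.5). In the wrist view the mouth's centre is at about (325,201).

```bash
python3 - <<'E'
from h import *
np.set_printoptions(precision=4,suppress=True)
c,o=wcam();s=env.read_camera("side")
print("hole wrist",atz(c,325,201,.112))
tcp=o["tool_pos"];R=Ro.from_euler("xyz",o["tool_rot"],degrees=True).as_matrix()
for dx in(0,-.0027):
    tip=tcp+R@np.array([dx,0,.081]);print("tip",tip,proj(s,tip),"collar",proj(s,tcp+R@np.array([dx,0,.014])),"wrist tip",proj(c,tip))
for p in((.533,-.0045),(.5335,-.002),(.535,-.003)):print(p,proj(s,[*p,.112]),proj(c,[*p,.112]))
for d in ((0,0),):
    m=s["image"]
    for ang in [0]:
        th=np.linspace(0,2*np.pi,72)
        q=np.array([proj(s,[.533+.0145*np.cos(a),-.0045+.0145*np.sin(a),.112]) for a in th]);print(q.min(0),q.max(0))
        q=np.array([proj(c,[.533+.0145*np.cos(a),-.0045+.0145*np.sin(a),.112]) for a in th]);print(q.min(0),q.max(0))
E
```

```text
hole wrist [ 0.5344 -0.0052  0.112 ]
tip [0.5352 0.0031 0.1497] [317.879  158.3366] collar [318.2328 128.2747] wrist tip [315.4775 212.1707]
tip [0.5326 0.0024 0.1497] [319.1335 158.2462] collar [319.5308 128.1964] wrist tip [315.4791 215.6943]
(0.533, -0.0045) [319.0402 172.8519] [323.7392 202.3772]
(0.5335, -0.002) [318.7093 173.351 ] [321.0161 201.0084]
(0.535, -0.003) [318.0582 173.1142] [322.6949 199.6673]
[312.3379 169.9225] [325.7384 175.8575]
[306.2208 185.3946] [341.2577 218.8761]
```

Request:
servo_tool([
  [0,[0,0.7,0],[0,0,0]],
  [0,[0,0,0.5],[0,0,0]],
  [0,[0,0,1],[0,0,0]],
  [0,[0,0,1],[0,0,0]],
  [0,[0,0,0.3],[0,0,0]],
  [0,[0,0,0],[0,0,0]],
], force=55)

```text
time_s: 7.58
tool_pos: [0.5368, -0.0059, 0.1993]
tool_rot: [-180.0, -0.1, 16.2]
force: [0.3, 0.3, -1.3]
grip_width: 0.0206
```

Request:
servo_tool([
  [0,[0,-0.25,0.3],[0,0,0]],
  [0,[0,0,0.5],[0,0,0]],
  [0,[0,0,0.5],[0,0,0]],
  [0,[0,0,0.3],[0,0,0]],
  [0,[0,0,0],[0,0,0]],
])

```text
time_s: 8.0
tool_pos: [0.5356, -0.0029, 0.181]
tool_rot: [-179.9, -0.0, 16.2]
force: [0.2, -0.1, -1.1]
grip_width: 0.021
```

Tip is inside the hole with no side force. Now I push, watching the force.

Request:
servo_tool([
  [0,[0,0,0.6],[0,0,0]],
  [0,[0,0,0.6],[0,0,0]],
  [0,[0,0,0.6],[0,0,0]],
  [0,[0,0,0.6],[0,0,0]],
])

```text
time_s: 8.33
tool_pos: [0.54, -0.003, 0.1643]
tool_rot: [179.7, -0.5, 16.2]
force: [-5.6, -0.5, 16.5]
grip_width: 0.0206
```

Request:
servo_tool([
  [0,[-0.4,-0.1,0.5],[0.3,-0.5,0]],
  [0,[-0.1,0,0.6],[0,-0.2,0]],
  [0,[-0.1,0,0.6],[0,-0.2,0]],
  [0,[-0.1,0,0.6],[0,-0.2,0]],
])

```text
time_s: 8.67
tool_pos: [0.5364, -0.0033, 0.1438]
tool_rot: [179.8, 0.1, 16.2]
force: [-0.0, 0.5, -1.7]
grip_width: 0.0209
```

The force has fallen to the rod's own weight, so the adapter has probably come free. I'll lower the collar to the rim.

Request:
servo_tool([
  [0,[0,0,0.5],[0,0,0]],
  [0,[0,0,0.4],[0,0,0]],
  [0,[0,0,0.3],[0,0,0]],
  [0,[0,0,0],[0,0,0]],
])

```text
time_s: 9.0
tool_pos: [0.5346, -0.0038, 0.1291]
tool_rot: [179.9, 0.4, 16.2]
force: [-1.7, 0.9, 5.9]
grip_width: 0.021
```

Request:
servo_tool([
  [1,[0,0,0],[0,0,0]],
  [1,[0,0,0],[0,0,0]],
  [1,[0,0,0],[0,0,0]],
  [1,[0,0,0],[0,0,0]],
  [1,[0,0,0],[0,0,0]],
  [1,[0,0,0],[0,0,0]],
  [1,[0,0,-0.5],[0,0,0]],
  [1,[0,0,-1.5],[0,0,0]],
  [1,[0,0,-2.5],[0,0,0]],
  [1,[0,0,-3],[0,0,0]],
  [1,[0,0,-3],[0,0,0]],
  [1,[0,0,-3],[0,0,0]],
  [1,[-3,0,0],[0,0,0]],
  [1,[-3,0,0],[0,0,0]],
  [1,[0,0,0],[0,0,0]],
])

```text
time_s: 10.25
tool_pos: [0.4762, -0.0195, 0.2711]
tool_rot: [-179.9, 0.6, 16.5]
force: [1.0, 0.1, 0.3]
grip_width: 0.087
```

```bash
python3 - <<'E'
from h import *
s=env.read_camera("side");t=env.read_camera("top")
a=cv2.resize(s["image"][120:245,260:360],None,fx=4,fy=4,interpolation=cv2.INTER_CUBIC)
b=cv2.resize(t["image"][120:245,350:450],None,fx=4,fy=4,interpolation=cv2.INTER_CUBIC)
cv2.imwrite("pics/m2.png",np.hstack([a,b]))
print(np.round(proj(s,[.5337,-.0042,.166]),1),np.round(proj(s,[.5337,-.0042,.118]),1),np.round(proj(t,[.5337,-.0042,.166]),1))
E
```

```text
[318.9 149.9] [318.7 170.4] [407.9 171.1]
```

View pics/m2.png

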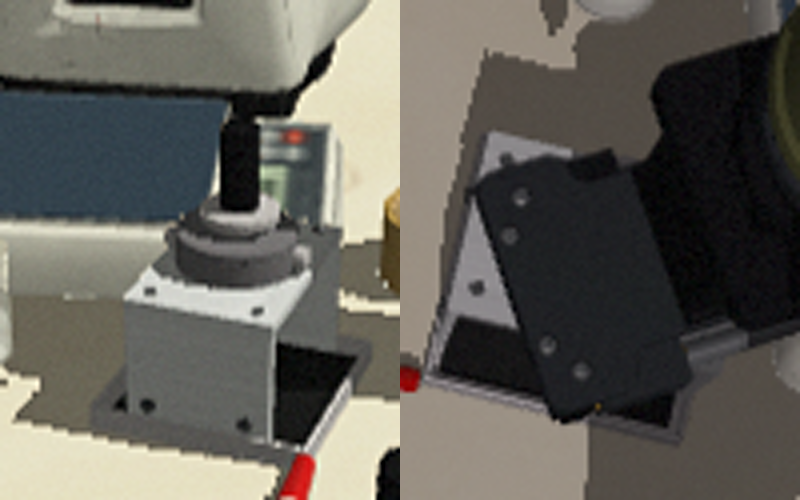

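The rod is standing upright with its collar down: handle top at (320,150) against a predicted (319,150). The adapter is hidden behind the stand's wall, so I'll tilt the wrist camera to look under it from the front.

Request:
servo_tool([
  [1,[-2,0,0],[0,7,0]],
  [1,[-1.5,0,0],[0,7,0]],
  [1,[-1,0,0.5],[0,7,0]],
  [1,[-1,0,0.5],[0,7,0]],
  [1,[-1,0,0],[0,7,0]],
  [1,[-1,0,0],[0,7,0]],
  [1,[-1,0,0],[0,7,0]],
  [1,[0,0,0],[0,0,0]],
  [1,[0,0,0],[0,0,0]],
])

```text
time_s: 11.1
tool_pos: [0.4642, -0.0374, 0.2219]
tool_rot: [-175.9, -20.6, 15.5]
force: [-0.4, 1.2, 0.2]
grip_width: 0.0871
```

```bash
python3 - <<'E'
from h import *
c,o=wcam();t=env.read_camera("top")
b=cv2.resize(t["image"][120:245,350:450],None,fx=3.2,fy=3.2,interpolation=cv2.INTER_CUBIC)
cv2.imwrite("pics/m3.png",np.vstack([np.hstack([c["image"][:, 100:540],b])]))
print(np.round(proj(c,[.5337,-.0042,.017]),1),np.round(o["tool_pos"],3),np.round(o["tool_rot"],1))
E
```

```text
[318.  172.7] [ 0.464 -0.037  0.222] [-175.9  -20.6   15.5]
```

View pics/m3.png

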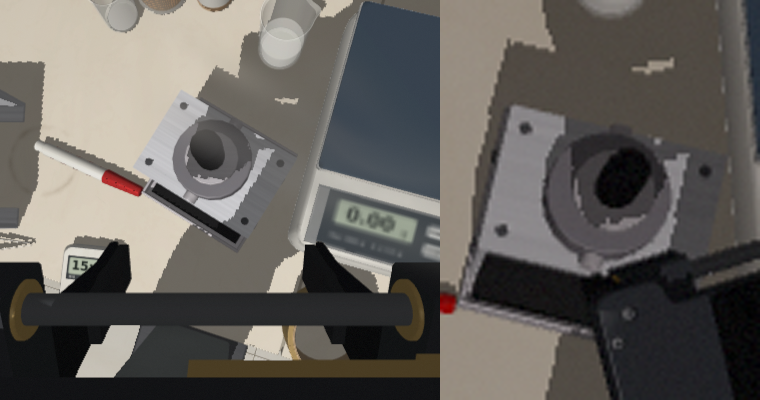

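```bash
python3 - <<'E'
from h import *
s=env.read_camera("side");b=cv2.imread("pics/side0.png")
print(np.round(env.get_obs()["qpos"],1))
q=[np.round(proj(s,[.5337+x,-.0042+y,z]),0) for x,y,z in((0,0,.005),(0,0,.029),(-.02,0,.029),(.02,0,.029))];print(q)
k=lambda a:cv2.resize(a[170:245,280:360],None,fx=5,fy=5,interpolation=cv2.INTER_CUBIC)
g=lambda a:np.clip(a.astype(float)*1.6,0,255).astype(np.uint8)
d=cv2.absdiff(s["image"],b)[170:245,280:360].max(2);ys,xs=np.where(d>40);print(len(xs),xs.min()+280,xs.max()+280,ys.min()+170,ys.max()+170)
cv2.imwrite("pics/m4.png",np.hstack([k(g(b)),k(g(s["image"]))]))
E
```

```text
[ 19.3 -16.9  -6.5 121.5 -17.7  59.9 -54. ]
[array([318., 215.]), array([318., 206.]), array([327., 206.]), array([310., 206.])]
881 280 359 170 244
```

View pics/m4.png

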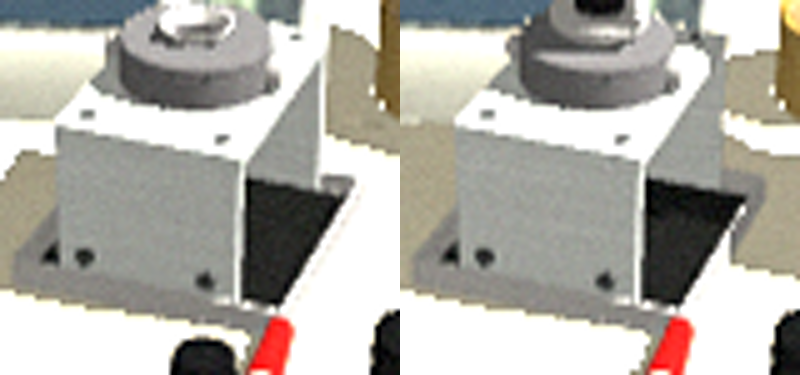

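The rod is seated in every view, but the space under the stand is still hidden. There is plenty of time, so I'll straighten the tool, turn it half round so the camera faces the stand's open front, and look in low.

Request:
servo_tool([
  [1,[0,0,-1],[-1.3,-7,0]],
  [1,[0,0,-1],[-1.3,-7,0]],
  [1,[0,0,-0.5],[-1.3,-6.6,0]],
  [1,[0,0,0],[0,0,-7]],
  [1,[0,0,0],[0,0,-7]],
  [1,[0,0,0],[0,0,-7]],
  [1,[0,0,0],[0,0,-7]],
  [1,[0,0,0],[0,0,-7]],
  [1,[0,0,0],[0,0,-7]],
  [1,[0,0,0],[0,0,-7]],
  [1,[0,0,0],[0,0,-7]],
  [1,[0,0,0],[0,0,-7]],
  [1,[0,0,0],[0,0,-7]],
  [1,[0,0,0],[0,0,-7]],
  [1,[0,0,0],[0,0,-7]],
])

```text
time_s: 12.5
tool_pos: [0.4677, -0.0191, 0.2554]
tool_rot: [179.8, 0.1, 102.4]
force: [-0.7, 0.0, -0.3]
grip_width: 0.087
```

Request:
servo_tool([
  [1,[0,0,0],[0,0,-7]],
  [1,[0,0,0],[0,0,-7]],
  [1,[0,0,0],[0,0,-7]],
  [1,[0,0,0],[0,0,-7]],
  [1,[0,0,0],[0,0,-7]],
  [1,[0,0,0],[0,0,-7]],
  [1,[0,0,0],[0,0,-7]],
  [1,[0,0,0],[0,0,-7]],
  [1,[0,0,0],[0,0,-7]],
  [1,[0,0,0],[0,0,-7]],
  [1,[0,0,0],[0,0,0]],
])

```text
time_s: 13.42
tool_pos: [0.4766, -0.0027, 0.2658]
tool_rot: [179.8, 0.9, 174.3]
force: [-0.1, -0.1, -0.1]
grip_width: 0.0867
```

Request:
servo_tool([
  [1,[2,0,0],[0,0,0]],
  [1,[1.7,0,0],[0,0,0]],
  [1,[0,0,1],[0,0.9,0]],
  [1,[0,0,2],[0,0,0]],
  [1,[0,0,2],[0,0,0]],
  [1,[0,0,2],[0,0,0]],
  [1,[0,0,0],[0,0,0]],
])

```text
time_s: 14.0
tool_pos: [0.445, 0.0082, 0.1975]
tool_rot: [179.7, 0.6, 173.8]
force: [-0.3, -0.1, -0.8]
grip_width: 0.087
```

Request:
servo_tool([
  [1,[0.3,0,2],[0,0,0]],
  [1,[0.2,0,2],[0,0,0]],
  [1,[0,0,2],[0,0,0]],
  [1,[0,0,1],[0,0,0]],
  [1,[0,0,0],[0,0,0]],
])

```text
time_s: 14.42
tool_pos: [0.4457, 0.0118, 0.1291]
tool_rot: [179.6, 0.9, 173.5]
force: [0.1, 0.0, 0.4]
grip_width: 0.0873
```

```bash
python3 - <<'E'
from h import *
c,o=wcam();cv2.imwrite("pics/m5.png",cv2.convertScaleAbs(c["image"],alpha=1.8))
print(np.round(proj(c,[.5337,-.0042,.017]),1),np.round(o["tool_pos"],3),np.round(o["qpos"],1),np.round(o["force"],1))
E
```

```text
[308.6 290.3] [0.446 0.012 0.129] [  9.5  -2.6 -13.9 117.8  -0.9  63.8  79.5] [0.1 0.  0.4]
```

View pics/m5.png

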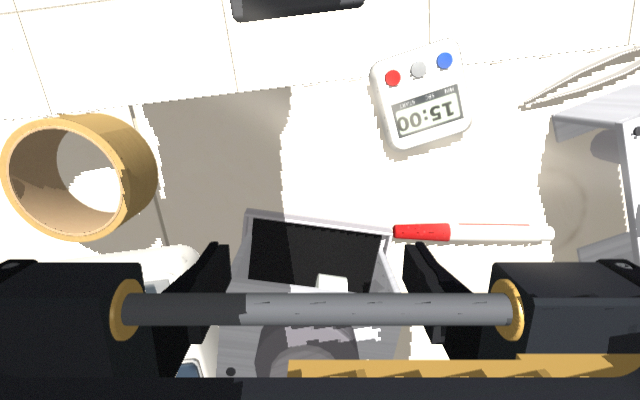

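```bash
python3 - <<'E'
from h import *
c,o=wcam();t=env.read_camera("top")
for z in(.08,.09,.1):print(z,proj(c,atz(t,397,201.3,z)))
im=c["image"];print(im[283,330:345:4],im[340,300],im[283,270])
m=(im[270:293,290:370].min(2)>90);ys,xs=np.where(m);print(len(xs),xs.min()+290,xs.max()+290,ys.min()+270)
for x,y,z in((-.02,0,.029),(-.02,0,.005)):print(proj(c,[.5337+x,-.0042+y,z]))
for u in(316,348):print(atz(c,u,278,.029),atz(c,u,278,.005))
E
```

```text
0.08 [310.71344879 296.27547667]
0.09 [312.61648957 302.15652882]
0.1 [314.69172168 308.56971153]
[[193 203 200]
 [189 199 196]
 [185 194 192]
 [182 191 188]] [96 93 96] [75 73 73]
817 290 358 273
[305.30823819 276.07401888]
[305.89798959 262.41201803]
[0.51654996 0.00443553 0.029     ] [0.53048854 0.00299957 0.005     ]
[0.51968864 0.03097523 0.029     ] [0.53391393 0.03196364 0.005     ]
```

A bright white object now shows in the tray at about (332,283). That is where the dropped adapter should appear, and the bucket's lug projects elsewhere, to about (312,302). The gripper is clear of everything, so I'm handing in.

```bash
python3 - <<'E'
from h import *
o=env.get_obs();print(o["time_s"],np.round(o["force"],1),np.abs(o["joint_velocities"]).max());print(env.sign_off())
E
```

```text
14.5667 [0.3 0.5 0.9] 0.5816097737113567
the job is handed in; nothing more can be done
None
```

I took the slim rod from the rack, pushed it down through the access hole and knocked the adapter out. I left the rod standing in the hole, released, and handed the job in at 14.6 s.

- **Push:** The force reached 16.5 N, then fell to about the rod's own weight by 35 mm of travel. The collar met the rim with about 6 N at the expected height.
- **Rod:** The last side view shows it upright with its collar down, and its handle top within about 1 pixel of the predicted position.
- **Adapter:** I saw it only in part. A white object lies on the tray floor under the stand, about 2 cm off the hole's axis, and it may be tipped on its side. The rest was hidden behind the gripper and stand.
- **Thick rod:** I never touched it; I did not measure its position again at the end.
- **Disagreement:** The side camera put the hole up to 7 mm further along y than the top and wrist cameras did. I went with the top and wrist cameras, and the rod entered without side force. About 5.6 N of side force built up during the push, and I corrected it.

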